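# Index the vial carousel by its spring plunger

## Robot

A 6-joint arm with a two-finger parallel gripper is mounted at the origin on a cart in front of the work surface, level with it; the furniture and walls round the work are solid. World frame = base frame: x ahead of the robot, y to its left, z up, the work surface at z = 0. Lengths are in mm, angles in rad, forces in N, time in s.
With the tool pointing down it reaches from about 275 to 825 mm from the base axis. Payload 4.9 kg.
Tool frame: the origin (TCP) lies at the very end of the fingers, on their centre line; the grasp point (between the pads) lies 19 mm behind it (bot.hold_point_z is the distance from the TCP to the grasp point, in mm); z points along the fingers, y is the line along which they close (so a half turn about z gives the same grasp; the last joint's range is limited). The gripper opens to 85 mm and grips with 20 to 120 N. Pads are 22 mm wide; open, the fingers measure 114 mm over their backs; the gripper's body (76 mm by 85 mm) begins 54 mm behind the grasp point. The pads swing forward as they close: fully open they stand 13 mm farther back than shut.
Start: joints at [0.977, 0.326, -0.193, 1.052, 0, 1.437], TCP at [244.07, 492.898, 231.281] pointing down, gripper open.
Joint ranges: [-2.65, 2.65], [-0.97, 1.79], [-1.3, 1.35], [-1.93, 2.1], [-1.47, 1.37], [-3.14, 3.14]. Speed limits (rad/s): [2.57, 2.57, 3.14, 3.14, 3.14, 3.14].

## Interface

Orientations are given as a unit quaternion [w, x, y, z].
In Python, from cell import bot, snapshot, calibration gives the robot as it stands. The module is installed in compiled form; this text tells all that it offers.
- The arm moves only by the shell command python3 -m creep 'ROWS' [FORCE]. ROWS is a JSON object of lists of equal length, an entry for each row: "jaw": the closure, from -1 (fully open) to 1 (shut); "travel": the shift along the tool's x, y, z each as a share of 0.25 m, from -1 to 1, a list of three; "delta_rot": the turn, a rotation vector about the tool's x, y, z each as a share of 2 rad, from -1 to 1, a list of three. A call has 1 to 5 rows; each row shifts and turns the commanded pose from where the row before left it, along the tool's axes as they then stand; what a row does not reach is not made up. A row lasts 1/10 s, in which the tool goes at most 50 mm and 8.59 degrees, less where a joint would pass 70% of its speed; a pose out of reach is approached as far as the arm can. A call with a number of a shift or a turn outside -1 to 1 is refused whole. A call with a gripper value outside its range is refused whole. The fingers move at their own pace and stop on an object; FORCE is the grip in N (left out, the last holds). Time passes only in rows, so rows that do not move let the fingers close. It gives the time, the measured TCP pose, the force, the opening and the grip force at its end, in the units of the state.
- bot.sense(): the state, without advancing time (a new reading comes with each control period).
- snapshot(name): name is "scene" or "top"; returns the picture (400x640x3 uint8, red, green, blue); there is no depth.
- calibration(name): a dict with "fx", "fy", "cx", "cy" (pixels), "R" (3x3) and "t" (3): a world point X has camera coordinates R X + t. Camera axes: x right, y down, z forward; pixel columns grow to the right and rows downward; lengths in mm; the calibration is good to about 2 mm. A picture is of the moment at which its call begins. calibration takes no time and is no camera call.
- bot.close_job(): hands the job in; it is judged then, once.
The state is a dict: "clock": time; "qpos": joint angles; "dq": joint speeds; "joint_efforts": joint torques, N m; "tcp_pos": TCP position; "orientation": TCP orientation; "wrist_force": force on the tool from outside, world axes, zero at the start; "moment": the same for the moment, N m; "opening": finger opening in mm; "grasp_force": force on a finger pad.
Only numpy, scipy, OpenCV 4.12 (cv2) and the standard library are available. Lean on these libraries where they do the work, as an engineer would, in place of code of your own. Each camera call takes 0.05 s, during which the arm holds its last target. There are 200 camera calls.

## Task

Bring the blue-capped vial under the reading head by moving the vial carousel one hole: with closed fingertips press the red indexing plunger down inside its black collar, turn the carousel with it the short way towards the head, and let the plunger spring back up into the next hole so that the carousel is locked there. Nothing is to be lifted: do not touch the vials, do not turn the carousel the wrong way or well past that hole, and leave the other things on the bench where they are.

Things in the scene. Friction and masses are not known exactly. Their poses are not given: they have to be found in the camera images.
- indexer: fixed carousel stand, a white drum 300 mm across, 56 mm high; origin on the bench on the turning axis, z up, x from the axis to the column of the reading head (foot to 180 mm out). Its fixed aluminium ring (inner edge 122 mm from the axis, top 56 mm) has six notches, the index holes, at multiples of 60 degrees from the x axis, seen as gaps with a black mark outside each
- carousel (a joint): angle of the grey table (236 mm across, top at 64 mm) about the vertical axis, rad, positive counter-clockwise from above; 0 at the start, where the plunger is in the notch across from the head; neighbouring holes at +1.047 and -1.047. Friction about 0.12 N m; it stays where it is left. With the plunger up in a hole it is locked, with about 0.025 rad of play either way
- plunger (a joint): how far the plunger is pressed down, m: 0 up (tongue in a hole, table locked), 0.012 fully down on its stop. Beyond about 0.009 the tongue is below the ring and the table can turn. Spring 3 N at 0, 6 N at 0.012. Let go between two holes, the tongue rides under the ring at 0.009 and springs up by itself on coming to a hole
- plunger_top (a point): centre of the top of the red round button, 47 mm across, 85 mm from the axis; 82 mm above the bench when up, 70 mm fully down. Around it a black collar fixed to the table: 54 mm inside, 66 outside, rim 90 mm above the bench; fingertips inside can push the table round by its inner wall. A red tongue 11 mm wide runs from the button out to the ring
- read_point (a point): the point at the level of the table top (64 mm above the bench) right under the reading head, 70 mm from the axis, fixed to the stand. The head above it has its underside 134 mm and its top 177 mm above the bench, 34 mm wide, and reaches from 54 to 180 mm from the axis
- vial_c: loose sample vial with the BLUE cap, 23 mm across, 45 mm high, 22 g; origin at the centre of its underside. Stands in a low blue cup (31 mm inside, 14 mm high) on the table, 70 mm from the axis, at the start one hole (60 degrees) to one side or the other of the reading head: which side varies
- vial_b: loose sample vial, white cap, 23 mm across, 45 mm high; origin at the centre of its underside; stands in the cup under the reading head at the start
- vial_a: loose sample vial, white cap, 27 mm across, 62 mm high; origin at the centre of its underside; stands in the cup 60 degrees to the other side of the head
- glass_beaker: bystander: small glass beaker, 51 mm across, 67 mm high; origin at the centre of its underside
- marker_red: bystander: felt marker with red cap lying down, 138 mm long, 12 mm high
- timer: bystander: bench timer lying flat, 68 x 62 x 20 mm
- petri_stack: bystander: stack of clear dishes, 90 mm across, 47 mm high
- media_bottle: bystander: small bottle with blue cap, 56 mm across, 104 mm high

How it is judged (in metres and radians):
On the way, in this order (a step that is already met when the one before it is completed fails the run):
1. the plunger is pressed in while the carousel still stands at its first hole (value of joint plunger above 0.009 m and value of joint carousel between -0.08 and 0.08 rad), for 0.05 s.
2. the carousel is turned towards the next hole with the plunger out of the holes (value of joint plunger above 0.006 m and (value of joint carousel above 0.4 rad or value of joint carousel below -0.4 rad)), for 0.05 s.
At the end, for the whole second after the job is handed in: the carousel stands locked one hole (60 degrees, within 2.3) from its first, the plunger is up within 2 mm, the blue-capped vial is within 10 mm of the point under the reading head, and all three vials stand upright in their cups, at rest ((value of joint carousel between 1.007 and 1.087 rad or value of joint carousel between -1.087 and -1.007 rad) and value of joint plunger below 0.002 m and horizontal distance between vial_c and read_point below 0.01 m and velocity of joint carousel between -0.05 and 0.05 rad/s and angle between each of vial_a, vial_b, vial_c's own z axis and vertical below 0.15 rad and linear speed of each of vial_a, vial_b, vial_c below 0.02 m/s and height (world z) of vial_a between 0.06 and 0.068 m and height (world z) of vial_b between 0.06 and 0.068 m and height (world z) of vial_c between 0.06 and 0.068 m); the robot touches nothing.
It fails at once if the carousel is turned the wrong way, so that the blue-capped vial goes away from the head (horizontal distance between vial_c and read_point above 0.09 m).
It fails at once if the carousel is turned well past the next hole (more than 20 degrees) (value of joint carousel above 1.4 rad or value of joint carousel below -1.4 rad).
It fails at once if a vial is touched by the robot (contact force between any of the arm, the fingers and vial_a above 0.5 N or contact force between any of the arm, the fingers and vial_b above 0.5 N or contact force between any of the arm, the fingers and vial_c above 0.5 N).
It fails at once if a vial is lifted or tipped (height (world z) of any of vial_a, vial_b, vial_c above 0.075 m or angle between any of vial_a, vial_b, vial_c's own z axis and vertical above 0.4 rad).
It fails at once if a bystander is moved by more than 15 mm (distance of any of glass_beaker, marker_red, timer, petri_stack, media_bottle from where it was at the start of the episode above 0.015 m).
It also fails if it takes over 40 s, if anything falls off the work surface, if the arm or the gripper's body presses on something with over 40 N, if the wrist force passes 120 N, or if a joint passes its speed limit or range.

## Working session

There is one attempt and no reset: what is moved stays moved. The work goes in short steps, Python scripts to look and compute and a shell command to move; the robot and the scene stay as the last step left them, time stands still between calls to the robot, and variables do not carry over. Pictures are saved under pics/ and viewed, at most 10 in all, crops included, and the job is handed in when it is done.

```bash
mkdir -p pics; python3 - <<'E'
from cell import bot,snapshot,calibration
import cv2
for n in("scene","top"):
    cv2.imwrite(f"pics/{n}0.png",snapshot(n)[:,:,::-1]); print(n,calibration(n))
print(bot.sense())
E
```

```text
scene {'fx': 410.11235465085656, 'fy': 410.11235465085656, 'cx': 317.0899425769458, 'cy': 198.92500312949477, 'R': array([[ 0.53215276, -0.84633723,  0.02295041],
       [-0.52286071, -0.34983883, -0.77732198],
       [ 0.66590548,  0.40165418, -0.62868419]]), 't': array([-277.20542825,  335.07702924,  907.44236744])}
top {'fx': 468.87954367888966, 'fy': 468.87954367888966, 'cx': 314.6070650827125, 'cy': 200.63888027069012, 'R': array([[-0.18688678, -0.98237969, -0.00186578],
       [-0.93940753,  0.17926675, -0.2921933 ],
       [ 0.28737924, -0.05285434, -0.95635746]]), 't': array([ 104.75158029,  507.36715676, 1529.66660938])}
{'clock': 0.1, 'qpos': array([ 9.76789181e-01,  3.26859768e-01, -1.93455442e-01,  1.05200039e+00,
        3.85168177e-05,  1.43660301e+00]), 'dq': array([ 5.56298857e-04, -1.08420548e-03,  2.49456672e-03, -1.03045675e-03,
        3.22270812e-05, -2.53826337e-03]), 'joint_efforts': array([ 6.03433837e-04, -4.44239402e+01,  2.63036960e+01,  7.91049970e-03,
       -1.17021709e-04, -1.28381078e-05]), 'tcp_pos': array([243.77152528, 492.46569445, 230.5963747 ]), 'orientation': array([-2.88508808e-04,  2.27886835e-01,  9.73687328e-01, -7.02979489e-04]), 'wrist_force': array([ 0.30550249,  0.31039846, -0.87748678]), 'moment': array([-0.05290321,  0.02423337,  0.0120409 ]), 'grasp_force': 0.0, 'opening': 85.84484266884292}
```

View pics/scene0.png

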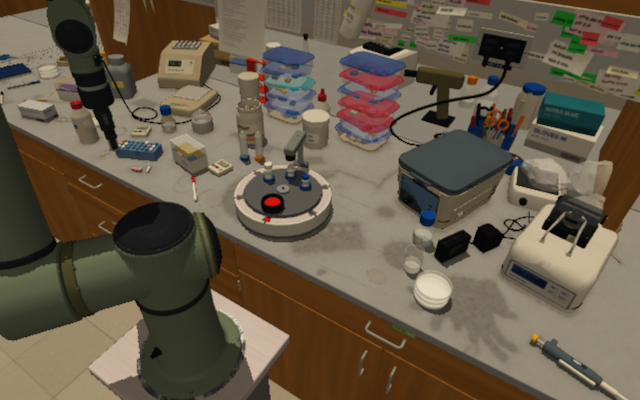

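View pics/top0.png

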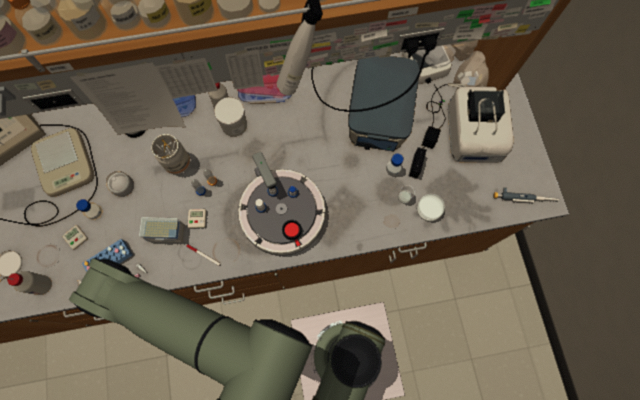

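The scene view shows the drum near (283,200) with the red button at (272,203). In the top view the drum is at (281,210), the button at (291,230), the head at (266,175) and the blue cap near (293,191). I'll zoom in and triangulate.

```bash
cat > h.py <<'E'
import numpy as np,cv2
from cell import bot,snapshot,calibration
def P(n):
    c=calibration(n);K=np.array([[c['fx'],0,c['cx']],[0,c['fy'],c['cy']],[0,0,1]]);return K,np.array(c['R']),np.array(c['t'])
def proj(n,X):
    K,R,t=P(n);p=(K@(R@np.atleast_2d(X).T+t[:,None])).T;return p[:,:2]/p[:,2:]
def plane(n,uv,z):
    K,R,t=P(n);d=R.T@np.linalg.solve(K,[*uv,1]);c=-R.T@t;return c+d*(z-c[2])/d[2]
def tri(a,b):
    Ms=[np.c_[P(n)[1],P(n)[2]] for n in("scene","top")]
    X=cv2.triangulatePoints(P("scene")[0]@Ms[0],P("top")[0]@Ms[1],np.float64(a).reshape(2,1),np.float64(b).reshape(2,1));return (X[:3]/X[3]).ravel()
def red(im,box):
    x0,y0,x1,y1=box;h=cv2.cvtColor(im[y0:y1,x0:x1],cv2.COLOR_BGR2HSV)
    m=(((h[...,0]<8)|(h[...,0]>172))&(h[...,1]>180)&(h[...,2]>120)).astype(np.uint8)
    n,l,s,c=cv2.connectedComponentsWithStats(m);i=1+np.argmax(s[1:,4]);return c[i]+[x0,y0],s[i]
E
python3 - <<'E'
from h import *
s=cv2.imread("pics/scene0.png");t=cv2.imread("pics/top0.png")
a,sa=red(s,(225,160,340,245));b,sb=red(t,(230,150,335,260));print(a,sa,b,sb)
print("button",tri(a,b),plane("top",b,82),plane("scene",a,82))
A=cv2.resize(s[125:245,225:345],(396*1,396),interpolation=cv2.INTER_CUBIC);B=cv2.resize(t[145:265,225:345],(396,396),interpolation=cv2.INTER_CUBIC)
cv2.imwrite("pics/zoom.png",np.hstack([A,B]))
E
```

```text
[272.12173913 201.2173913 ] [ 39  37  17   9 115] [291.3961039  229.26623377] [ 55  73  14  14 154]
button [432.74671627 102.36277873  84.70314509] [432.27107486 103.35414894  82.        ] [437.02456004 103.44928685  82.        ]
```

View pics/zoom.png

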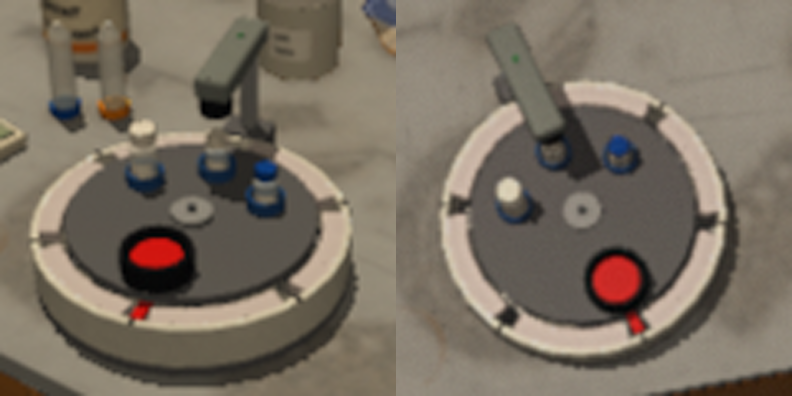

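```bash
python3 - <<'E'
from h import *
tp=lambda x,y:np.array([225+(x-396)/3.3-.35,145+y/3.3-.35]); sc=lambda x,y:np.array([225+x/3.3-.35,125+y/3.3-.35])
print("axis",tri(sc(191,210),tp(582,210)),plane("top",tp(582,210),66),plane("scene",sc(191,210),66))
# outer white drum ellipse fit / notches at z=56 in top
N=[(458,205),(509,315),(637,323),(707,220),(655,115)]
for n in N: print(plane("top",tp(*n),56))
print("blue",tri(sc(265,170),tp(620,147)),plane("top",tp(620,147),109))
print("head",tri(sc(267,25),tp(490,35)))
s=cv2.imread("pics/top0.png");h=cv2.cvtColor(s,cv2.COLOR_BGR2HSV)
# optimise axis xy & yaw on notch marks + button + hub
from scipy.optimize import least_squares
obs=np.array([tp(*n) for n in N]);b=np.array([291.4,229.27])
def model(p):
    ax=p[:2];q=[]
    for k in (2,3-.0,4,5,1):pass
    rot=lambda a:np.array([np.cos(a),np.sin(a)])
    X=[[*(ax+p[3]*rot(p[2]+k*np.pi/3)),56] for k in (1,2,3,4,5)]
    X+=[[*(ax+85*rot(p[2]+np.pi)),82],[*ax,66]]
    return proj("top",np.array(X))
O=np.vstack([obs,b,tp(582,210)])
r=least_squares(lambda p:(model(p)-O).ravel(),[505,120,.4,135]);print(r.x,r.fun.reshape(-1,2).round(1))
p=r.x
for a in (0,15,30,45,60,62): 
    w=p[2]+np.pi+np.radians(a);print(a,p[:2]+85*np.array([np.cos(w),np.sin(w)]))
E
```

```text
axis [515.28113766 124.95403188  69.70899621] [515.63000599 125.6918885   66.        ] [520.30098054 127.21712054  66.        ]
[548.31326469 252.56854941  56.        ]
[422.18528227 218.0343904   56.        ]
[389.39903247  90.62558028  56.        ]
[ 4.83432751e+02 -4.69359082e-01  5.60000000e+01]
[607.92107799  31.94726497  56.        ]
blue [563.18531724  74.63724979 107.0335086 ] [561.70729467  75.43432437 109.        ]
head [696.22399513 176.3556557  158.95219701]
[5.15346791e+02 1.25544737e+02 2.66927422e-01 1.30974362e+02] [[ 0.1 -0.1]
 [ 0.1 -0. ]
 [-0.1  0.1]
 [ 0.3  0.3]
 [-0.4 -0.1]
 [ 0.  -0.3]
 [ 0.1  0.1]]
0 [433.35698991 103.12437905]
15 [441.95354037  82.66781213]
30 [455.5517196   65.13323681]
45 [473.22483415  51.71560542]
60 [493.76849047  43.32930736]
62 [496.65091252  42.62631894]
```

Fit residuals are at most 0.4 px. The axis is at (515.3, 125.5) with yaw 0.267, and the button is at (433, 103) at about 84 mm (text: 82). The blue vial is clockwise of the head, so the carousel must turn counter-clockwise (+). First move: go above the button with the jaw shut.

```bash
python3 -m creep '{"jaw":[1,1,1,1,1],"travel":[[-0.137,-0.106,0],[-0.137,-0.106,0],[-0.137,-0.106,0],[-0.137,-0.106,0],[-0.137,-0.106,0]],"delta_rot":[[0,0,0],[0,0,0],[0,0,0],[0,0,0],[0,0,0]]}' 20
python3 -m creep '{"jaw":[1,1,1,1,1],"travel":[[-0.137,-0.106,0],[-0.137,-0.106,0],[-0.137,-0.106,0],[-0.137,-0.106,0],[-0.137,-0.106,0]],"delta_rot":[[0,0,0],[0,0,0],[0,0,0],[0,0,0],[0,0,0]]}'
python3 -m creep '{"jaw":[1,1,1],"travel":[[0,0,0.15],[0,0,0.15],[0,0,0]],"delta_rot":[[0,0,0],[0,0,0],[0,0,0]]}'
cat >> h.py <<'E'
from scipy.spatial.transform import Rotation as Ro
def go(target):
    s=bot.sense();q=s['orientation'];R=Ro.from_quat([*q[1:],q[0]]).as_matrix()
    print("tcp",s['tcp_pos'].round(1),"F",s['wrist_force'].round(1),"open",round(s['opening'],1),"t",s['clock'],"zaxis",R[:,2].round(3),"xaxis",R[:,0].round(3))
    print("share",(R.T@(np.array(target)-s['tcp_pos'])/250).round(4))
E
python3 -c "
from h import *
go([433,103,120]);cv2.imwrite('pics/a.png',np.hstack([cv2.resize(snapshot(n)[y:y+120,225:345,::-1],(396,396),interpolation=cv2.INTER_CUBIC) for n,y in(('scene',125),('top',145))]))"
```

```text
clock: 0.6
tcp_pos: [338.9, 296.5, 231.0]
orientation: [-0.0, 0.228, 0.974, -0.0]
wrist_force: [1.0, 0.1, -0.1]
opening: 12.4
grasp_force: 0.0
clock: 1.1
tcp_pos: [433.6, 101.7, 231.2]
orientation: [-0.0, 0.228, 0.974, 0.0]
wrist_force: [0.6, 0.7, 0.1]
opening: -0.1
grasp_force: 0.0
clock: 1.4
tcp_pos: [429.5, 102.6, 152.4]
orientation: [-0.004, 0.229, 0.974, -0.001]
wrist_force: [-0.5, 0.7, 0.5]
opening: 0.1
grasp_force: 0.0
tcp [429.5 102.6 152.4] F [-0.5  0.7  0.5] open 0.1 t 1.4 zaxis [-0.009 -0.001 -1.   ] xaxis [-0.896  0.445  0.008]
share [-0.0126  0.0083  0.1295]
```

View pics/a.png

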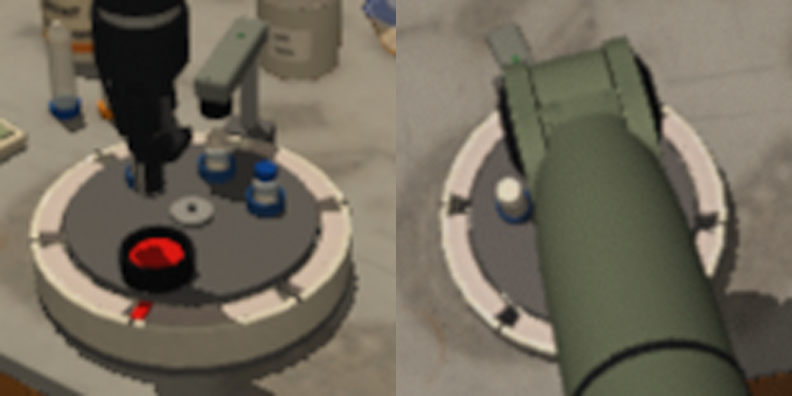

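The fingertips hang above and behind the collar at zoom-left (150,192). The button shows inside the collar at (158,255), and nothing has been disturbed. Now let it settle and re-check.

```bash
python3 -m creep '{"jaw":[1,1],"travel":[[0,0,0],[0,0,0]],"delta_rot":[[0,0,0],[0,0,0]]}' | head -2
python3 -c "
from h import *
go([433,103,98]);print(proj('scene',bot.sense()['tcp_pos']),225+150/3.3,125+192/3.3)"
```

```text
clock: 1.7
tcp_pos: [434.7, 103.9, 158.0]
tcp [434.7 103.9 158. ] F [-0.3  0.7 -0.2] open -0.2 t 1.7 zaxis [ 0.003  0.    -1.   ] xaxis [-0.897  0.443 -0.003]
share [ 0.0051 -0.0066  0.2399]
[[270.22862391 180.43766627]] 270.45454545454544 183.1818181818182
```

```bash
python3 -m creep '{"jaw":[1,1,1,1,1],"travel":[[0.004,-0.005,0.08],[0,0,0.08],[0,0,0.05],[0,0,0.02],[0,0,0]],"delta_rot":[[0,0,0],[0,0,0],[0,0,0],[0,0,0],[0,0,0]]}' | head -2
python3 -m creep '{"jaw":[1,1],"travel":[[0,0,0],[0,0,0]],"delta_rot":[[0,0,0],[0,0,0]]}' | head -2
python3 -c "
from h import *
go([433,103,82]);cv2.imwrite('pics/b.png',cv2.resize(snapshot('scene')[160:230,230:335,::-1],(792,528),interpolation=cv2.INTER_CUBIC))"
```

```text
clock: 2.2
tcp_pos: [432.2, 103.0, 99.1]
clock: 2.4
tcp_pos: [432.8, 102.9, 99.7]
tcp [432.8 102.9  99.7] F [-0.5  0.4 -0.3] open -0.0 t 2.4 zaxis [ 0.002  0.    -1.   ] xaxis [-0.896  0.444 -0.002]
share [-0.0005  0.0008  0.0708]
```

View pics/b.png

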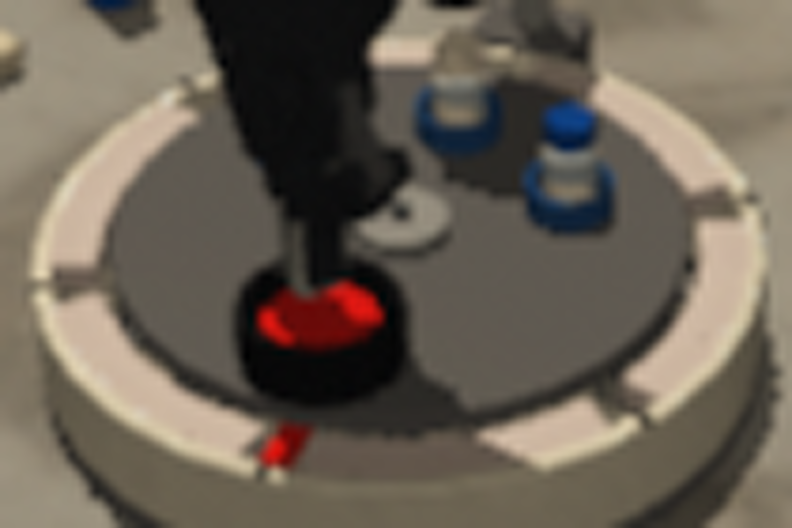

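The tips stand centred over the red button at (315,295), just above the rim. Press.

```bash
python3 -m creep '{"jaw":[1,1,1,1,1],"travel":[[0,0,0.04],[0,0,0.03],[0,0,0.03],[0,0,0.016],[0,0,0]],"delta_rot":[[0,0,0],[0,0,0],[0,0,0],[0,0,0],[0,0,0]]}'
python3 -m creep '{"jaw":[1,1],"travel":[[0,0,0],[0,0,0]],"delta_rot":[[0,0,0],[0,0,0]]}'
python3 -c "
from h import *
go([433,103,69])"
```

```text
clock: 2.95
tcp_pos: [432.3, 102.8, 70.0]
orientation: [0.0, 0.228, 0.974, 0.0]
wrist_force: [-0.2, -1.1, 6.5]
opening: -0.1
grasp_force: 3.4
clock: 3.15
tcp_pos: [432.3, 102.7, 70.0]
orientation: [0.0, 0.228, 0.974, 0.0]
wrist_force: [-1.0, -0.2, 7.8]
opening: 0.3
grasp_force: 3.8
tcp [432.3 102.7  70. ] F [-1.  -0.2  7.8] open 0.3 t 3.15 zaxis [ 0.001 -0.    -1.   ] xaxis [-0.896  0.444 -0.001]
share [-0.0022  0.0023  0.0039]
```

Button fully down (tip z 70 mm, 7.8 N). Work out the arc steps in tool axes.

```bash
python3 - <<'E'
from h import *
go([433,103,70])
q=bot.sense()['orientation'];R=Ro.from_quat([*q[1:],q[0]]).as_matrix()
pt=lambda a:np.array([515.3+85*np.cos(.267+np.pi+np.radians(a)),125.5+85*np.sin(.267+np.pi+np.radians(a)),0])
A=list(range(0,49,6))+list(range(51,79,3))
for a,b in zip(A,A[1:]): print(b,pt(b).round(1),(R.T@(pt(b)-pt(a))/250).round(4)[:2])
E
```

```text
tcp [432.3 102.7  70. ] F [-1.  -0.2  7.8] open 0.3 t 3.15 zaxis [ 0.001 -0.    -1.   ] xaxis [-0.896  0.444 -0.001]
share [-0.0022  0.0023 -0.0001]
6 [436.1  94.6   0. ] [-0.025  -0.0253]
12 [439.8  86.5   0. ] [-0.0275 -0.0226]
18 [444.3  78.8   0. ] [-0.0297 -0.0196]
24 [449.5  71.7   0. ] [-0.0316 -0.0164]
30 [455.5  65.1   0. ] [-0.0331 -0.013 ]
36 [462.2  59.2   0. ] [-0.0343 -0.0094]
42 [469.4  54.    0. ] [-0.0351 -0.0058]
48 [477.1  49.6   0. ] [-0.0355 -0.0021]
51 [481.1  47.7   0. ] [-0.0178  0.0004]
54 [485.3  46.    0. ] [-0.0178  0.0013]
57 [489.5  44.5   0. ] [-0.0177  0.0022]
60 [493.7  43.3   0. ] [-0.0175  0.0031]
63 [498.1  42.3   0. ] [-0.0173  0.004 ]
66 [502.4  41.5   0. ] [-0.0171  0.0049]
69 [506.9  40.9   0. ] [-0.0168  0.0058]
72 [511.3  40.6   0. ] [-0.0165  0.0067]
75 [515.7  40.5   0. ] [-0.0161  0.0076]
78 [520.2  40.6   0. ] [-0.0157  0.0084]
```

```bash
python3 -m creep '{"jaw":[1,1,1,1,1],"travel":[[-0.0125,-0.0127,0],[-0.0125,-0.0127,0],[-0.0138,-0.0113,0],[-0.0138,-0.0113,0],[0,0,0]],"delta_rot":[[0,0,0],[0,0,0],[0,0,0],[0,0,0],[0,0,0]]}'
python3 -m creep '{"jaw":[1,1,1,1,1],"travel":[[-0.0149,-0.0098,0],[-0.0149,-0.0098,0],[-0.0158,-0.0082,0],[-0.0158,-0.0082,0],[0,0,0]],"delta_rot":[[0,0,0],[0,0,0],[0,0,0],[0,0,0],[0,0,0]]}'
python3 -m creep '{"jaw":[1,1,1,1,1],"travel":[[-0.0165,-0.0065,0],[-0.0165,-0.0065,0],[-0.0171,-0.0047,0],[-0.0171,-0.0047,0],[0,0,0]],"delta_rot":[[0,0,0],[0,0,0],[0,0,0],[0,0,0],[0,0,0]]}'
python3 -c "
from h import *
go([462.2,59.2,70]);cv2.imwrite('pics/c.png',cv2.resize(snapshot('scene')[160:230,230:335,::-1],(792,528),interpolation=cv2.INTER_CUBIC))"
```

```text
clock: 3.65
tcp_pos: [439.0, 86.0, 70.0]
orientation: [0.0, 0.228, 0.974, 0.0]
wrist_force: [-0.7, 0.8, 7.3]
opening: -0.1
grasp_force: 3.6
clock: 4.15
tcp_pos: [448.8, 71.1, 70.0]
orientation: [0.0, 0.228, 0.974, 0.0]
wrist_force: [-0.9, -1.3, 6.9]
opening: 0.2
grasp_force: 3.6
clock: 4.65
tcp_pos: [461.4, 58.6, 70.0]
orientation: [0.0, 0.228, 0.974, 0.0]
wrist_force: [-0.1, -0.9, 6.8]
opening: 0.1
grasp_force: 3.6
tcp [461.4  58.6  70. ] F [-0.1 -0.9  6.8] open 0.1 t 4.65 zaxis [ 0.001 -0.    -1.   ] xaxis [-0.896  0.444 -0.001]
share [-0.0017  0.0037  0.0001]
```

View pics/c.png

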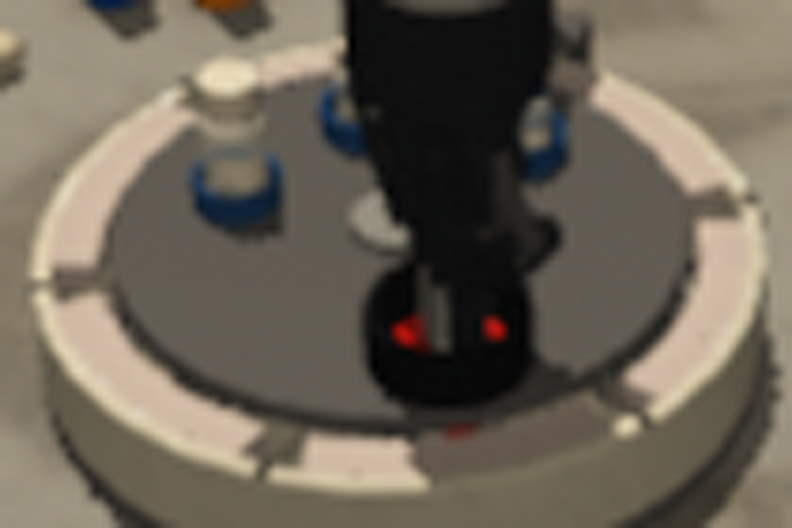

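The table follows. The tongue at (460,430) is a bit over half way between the notches at (280,440) and (615,390), and the blue vial is moving to the head. Continue to about 48°, then ease the press so the plunger can spring up.

```bash
python3 -m creep '{"jaw":[1,1,1,1,1],"travel":[[-0.0175,-0.0029,0],[-0.0175,-0.0029,0],[-0.0177,-0.0010,0],[-0.0177,-0.0010,0],[0,0,0]],"delta_rot":[[0,0,0],[0,0,0],[0,0,0],[0,0,0],[0,0,0]]}'
python3 -m creep '{"jaw":[1,1,1,1,1],"travel":[[0,0,-0.014],[0,0,-0.014],[0,0,-0.007],[0,0,0],[0,0,0]],"delta_rot":[[0,0,0],[0,0,0],[0,0,0],[0,0,0],[0,0,0]]}'
python3 -c "
from h import *
go([477.1,49.6,78])"
```

```text
clock: 5.2
tcp_pos: [476.4, 49.0, 70.0]
orientation: [0.0, 0.228, 0.974, -0.0]
wrist_force: [-0.3, -0.5, 7.0]
opening: -0.3
grasp_force: 3.6
clock: 5.7
tcp_pos: [475.2, 49.3, 78.2]
orientation: [-0.0, 0.228, 0.974, -0.0]
wrist_force: [0.1, 0.1, 0.2]
opening: -0.3
grasp_force: 0.0
tcp [475.2  49.3  78.2] F [0.1 0.1 0.2] open -0.3 t 5.7 zaxis [-0.001  0.    -1.   ] xaxis [-0.896  0.444  0.001]
share [-0.0062  0.0043  0.001 ]
```

```bash
python3 -m creep '{"jaw":[1,1,1,1,1],"travel":[[0,0,-0.022],[-0.0178,0.0004,0],[-0.0178,0.0013,0],[-0.0177,0.0022,0],[0,0,0]],"delta_rot":[[0,0,0],[0,0,0],[0,0,0],[0,0,0],[0,0,0]]}'
python3 -m creep '{"jaw":[1,1,1,1,1],"travel":[[-0.0088,0.0015,0],[-0.0088,0.0015,0],[-0.0087,0.002,0],[-0.0087,0.002,0],[0,0,0]],"delta_rot":[[0,0,0],[0,0,0],[0,0,0],[0,0,0],[0,0,0]]}'
python3 -c "
from h import *
go([498.1,42.3,84]);cv2.imwrite('pics/d.png',cv2.resize(snapshot('scene')[160:230,230:335,::-1],(792,528),interpolation=cv2.INTER_CUBIC))"
```

```text
clock: 6.2
tcp_pos: [487.3, 44.5, 83.7]
orientation: [-0.001, 0.228, 0.974, 0.0]
wrist_force: [-3.9, 1.5, 2.5]
opening: 0.1
grasp_force: 1.7
clock: 6.7
tcp_pos: [494.9, 42.8, 83.5]
orientation: [-0.002, 0.228, 0.974, 0.001]
wrist_force: [-4.8, 4.0, 3.6]
opening: 0.2
grasp_force: 2.7
tcp [494.9  42.8  83.5] F [-4.8  4.   3.6] open 0.2 t 6.7 zaxis [-0.003  0.002 -1.   ] xaxis [-0.896  0.443  0.004]
share [-0.0124  0.0037 -0.0021]
```

View pics/d.png

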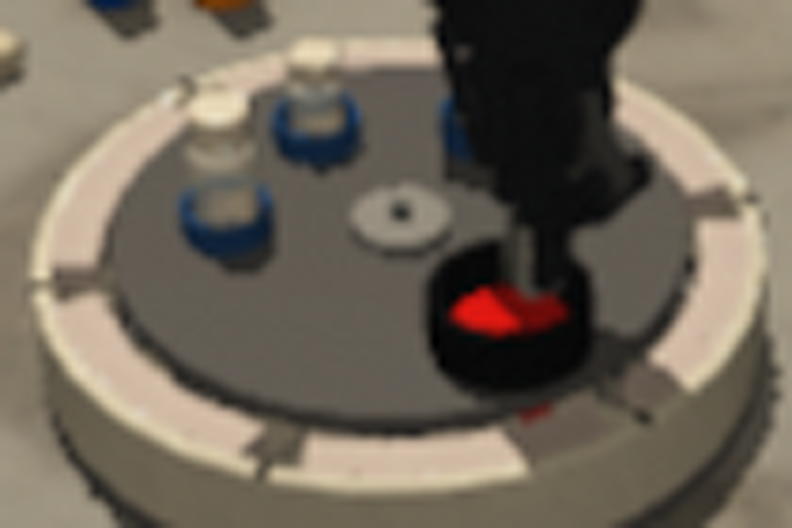

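The tips now push on the collar's leading wall. The tongue at (535,410) still has a way to go to the notch at (635,385), so keep pushing slowly along the arc.

```bash
python3 -m creep '{"jaw":[1,1,1,1,1],"travel":[[-0.0086,0.0025,0],[-0.0086,0.0025,0],[-0.0084,0.0029,0],[-0.0084,0.0029,0],[0,0,0]],"delta_rot":[[0,0,0],[0,0,0],[0,0,0],[0,0,0],[0,0,0]]}'
python3 -m creep '{"jaw":[1,1,1,1],"travel":[[-0.0083,0.0034,0],[-0.0083,0.0034,0],[-0.008,0.0038,0],[0,0,0]],"delta_rot":[[0,0,0],[0,0,0],[0,0,0],[0,0,0]]}'
python3 -c "
from h import *
go([511.3,40.6,84]);cv2.imwrite('pics/e.png',cv2.resize(snapshot('scene')[160:230,230:335,::-1],(792,528),interpolation=cv2.INTER_CUBIC))"
```

```text
clock: 7.25
tcp_pos: [503.4, 41.6, 83.3]
orientation: [-0.002, 0.227, 0.974, 0.001]
wrist_force: [-5.6, 4.3, 2.0]
opening: -0.1
grasp_force: 2.7
clock: 7.65
tcp_pos: [510.6, 40.5, 83.3]
orientation: [-0.002, 0.228, 0.974, -0.0]
wrist_force: [-5.1, 2.4, 0.6]
opening: -0.1
grasp_force: 2.4
tcp [510.6  40.5  83.3] F [-5.1  2.4  0.6] open -0.1 t 7.65 zaxis [-0.003  0.001 -1.   ] xaxis [-0.896  0.444  0.003]
share [-0.0023  0.0016 -0.0028]
```

View pics/e.png

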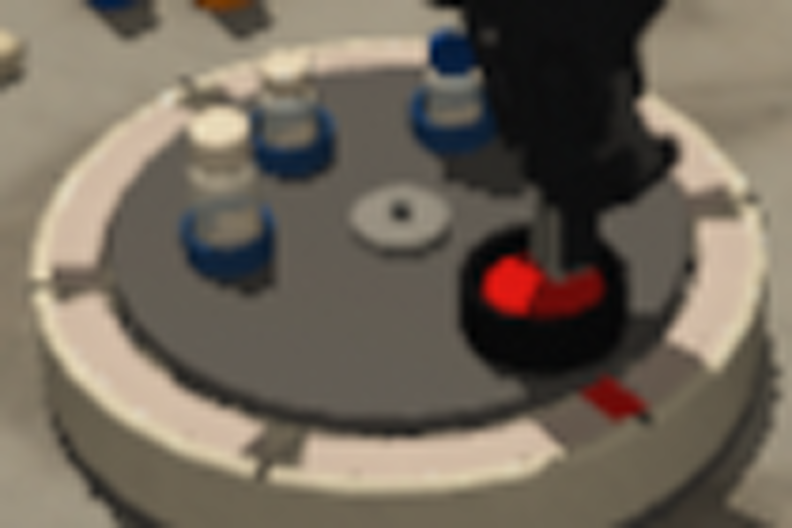

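The red tongue now shows across the ring at (610,398), so the plunger has come up in the notch. A small extra push should confirm the lock; then back off and lift.

```bash
python3 -m creep '{"jaw":[1,1,1],"travel":[[-0.008,0.004,0],[0,0,0],[0,0,0]],"delta_rot":[[0,0,0],[0,0,0],[0,0,0]]}'
python3 -m creep '{"jaw":[1,1,1,1],"travel":[[0.016,-0.006,0],[0.016,-0.006,0],[0,0,0],[0,0,0]],"delta_rot":[[0,0,0],[0,0,0],[0,0,0],[0,0,0]]}'
python3 -m creep '{"jaw":[1,1,1,1,1],"travel":[[0,0,-0.05],[0,0,-0.1],[0,0,-0.15],[0,0,-0.15],[0,0,0]],"delta_rot":[[0,0,0],[0,0,0],[0,0,0],[0,0,0],[0,0,0]]}'
```

```text
clock: 8.0
tcp_pos: [511.1, 40.6, 83.1]
orientation: [-0.003, 0.228, 0.974, -0.0]
wrist_force: [-9.4, 2.4, 4.7]
opening: 0.2
grasp_force: 4.4
clock: 8.4
tcp_pos: [506.8, 40.8, 84.4]
orientation: [0.001, 0.228, 0.974, 0.0]
wrist_force: [-0.2, -0.4, -0.3]
opening: -0.2
grasp_force: 0.0
clock: 8.9
tcp_pos: [510.0, 40.7, 201.8]
orientation: [0.005, 0.228, 0.974, 0.001]
wrist_force: [1.2, -0.1, -0.0]
opening: -0.3
grasp_force: 0.0
```

The tip hardly moved (0.5 mm) while the force rose, so it is locked. Move the arm aside and verify from above.

```bash
python3 -m creep '{"jaw":[1,1,1,1,1],"travel":[[0.12,0.12,0],[0.12,0.12,0],[0.12,0.12,0],[0.12,0.12,0],[0.12,0.12,0]],"delta_rot":[[0,0,0],[0,0,0],[0,0,0],[0,0,0],[0,0,0]]}' >/dev/null
python3 -m creep '{"jaw":[1,1,1,1,1],"travel":[[0.12,0.12,0],[0.12,0.12,0],[0.12,0.12,0],[0,0,0],[0,0,0]],"delta_rot":[[0,0,0],[0,0,0],[0,0,0],[0,0,0],[0,0,0]]}'
python3 - <<'E'
from h import *
s=snapshot('scene')[:,:,::-1].copy();t=snapshot('top')[:,:,::-1].copy()
cv2.imwrite('pics/f.png',np.hstack([cv2.resize(s[125:245,225:345],(396,396),interpolation=cv2.INTER_CUBIC),cv2.resize(t[145:265,225:345],(396,396),interpolation=cv2.INTER_CUBIC)]))
b,_=red(t,(230,150,345,260));X=plane("top",b,82);d=X[:2]-[515.3,125.5]
print(X,np.hypot(*d),np.degrees(np.arctan2(d[1],d[0])-.267-np.pi)%360)
E
```

```text
clock: 9.9
tcp_pos: [396.9, 363.2, 195.9]
orientation: [0.0, 0.227, 0.974, -0.0]
wrist_force: [-0.2, 1.2, 0.7]
opening: -0.5
grasp_force: 0.0
[494.9623986   43.42829694  82.        ] 84.55402104135094 60.78432713949286
```

View pics/f.png

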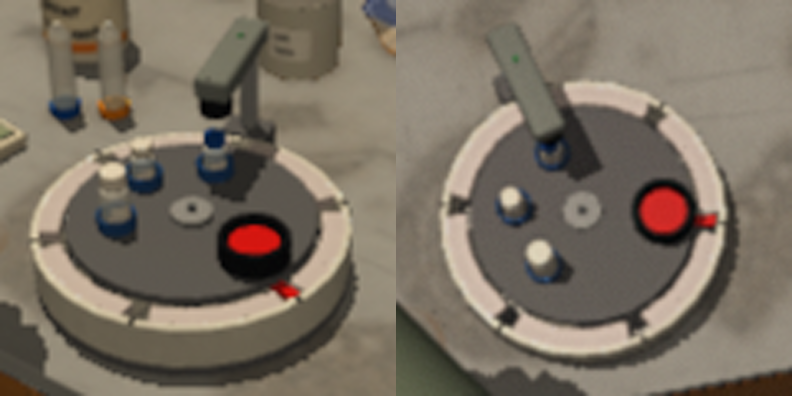

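The blue-capped vial stands under the head at zoom-left (215,150). The tongue is in the next notch at (287,290), the carousel measures 60.8°, and all three vials are upright. Handing in.

```bash
python3 -c "
from cell import bot
print(bot.close_job())"
```

```text
the job is handed in; nothing more can be done
None
```

The job is handed in: the carousel is locked one hole on (about 60.8° by camera), the blue-capped vial is under the reading head, and all three vials are upright; no verdict was returned.

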